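# Stack the orange slide case on the sloped rack with the lifter

### The arm

A 6-joint arm with a two-finger parallel gripper is mounted at the origin on the work surface. World frame = base frame: x ahead of the robot, y to its left, z up, the work surface at z = 0. Lengths are in m, angles in rad, forces in N, time in s.
With the tool pointing down it reaches from about 0.275 to 0.825 m from the base axis. Payload 5.2 kg.
Tool frame: the origin (TCP) lies on the centre line of the jaws, within the pads' length; the fingertips stand finger_overhang ahead of it and the grasp point (between the pads) lies 8 mm behind it (finger_overhang is the distance from the TCP to the fingertips, in m); z points along the fingers, y is the line along which they close (so a half turn about z gives the same grasp; the last joint's range is limited). The gripper opens to 93 mm and grips with 3 to 60 N. Pads are 15 mm wide; open, the fingers measure 128 mm over their backs; the gripper's body (75 mm by 188 mm) begins 65 mm behind the grasp point.
Start: joints at [-1.491, 0.259, 1.535, -0, 1.348, -0.203], TCP at [0.153, -0.528, 0.23] pointing down, gripper open.
Joint ranges: [-3.14, 3.14], [-0.91, 2.08], [0.19, 2.58], [-1.22, 4.36], [0.22, 2.71], [-3.12, 3.12]. Speed limits (rad/s): [2.57, 2.57, 3.14, 3.14, 3.14, 3.14].

### API

Orientations are given as a rotation vector (axis times angle).
In Python, from bench import get_obs, camera, get_calibration, hand_in, finger_overhang gives the robot as it stands. The module is installed in compiled form; this text tells all that it offers.
- The arm moves only by the tool move_arm, never from a script. Its argument "plan" is text: rows parted by semicolons, each of 7 numbers parted by spaces: the shift along the world's x, y, z in m, then the turn, a rotation vector about the world's x, y, z in rad, then the opening, from -1 (shut) to 1 (fully open). A call has 1 to 20 rows; each row is the pose to reach, as a shift and turn from the pose commanded when the call began; what a row does not reach only later rows make up. A row lasts 1/8 s, in which the tool goes at most 62.5 mm and 10.7 degrees, less where a joint would pass 70% of its speed; a pose out of reach is approached as far as the arm can. A call with a gripper value outside its range is refused whole. The fingers move at their own pace and stop on an object; the grip force is fixed at half the most. Time passes only in rows, so rows that repeat a pose let the fingers close. It gives the time, the measured TCP pose, the force, the opening and the grip force at its end, in the units of the state.
- get_obs(): the state, without advancing time (a new reading comes with each control period).
- camera(name): name is "scene" or "side" or "wrist"; returns (picture, depth): 480x640x3 uint8, red, green, blue; 480x640 float32, m along the optical axis (not along the pixel's ray), 0 where there is no reading.
- get_calibration(name): a dict with "mtx" (3x3 intrinsics, pixels), "dist" ([k1, k2, p1, p2, k3] as OpenCV has them; the pictures are not rectified), "R" (3x3) and "t" (3): a world point X has camera coordinates R X + t. Camera axes: x right, y down, z forward; pixel columns grow to the right and rows downward; lengths in m; the calibration is good to about 2 mm. A picture is of the moment at which its call begins: read the wrist's pose just before it. get_calibration takes no time and is no camera call; for the wrist camera it gives the pose at the moment of the call.
- hand_in(): hands the job in; it is judged then, once.
The state is a dict: "time": time; "qpos": joint angles; "qd": joint speeds; "joint_efforts": joint torques, N m; "eef_pos": TCP position; "ee_rot": TCP orientation; "contact_force": force on the tool from outside, world axes, zero at the start; "wrist_torque": the same for the moment, N m; "finger_gap": finger opening in m; "gripper_force": force on a finger pad.
Only numpy, scipy, OpenCV 4.12 (cv2) and the standard library are available. Lean on these libraries where they do the work, as an engineer would, in place of code of your own. Each camera call takes 0.05 s, during which the arm holds its last target. There are 200 camera calls.

### The job

Pick up the red-handled lifter, slide its blade under the orange slide case and lift the case on it, right side up, without the gripper itself touching the case. Set the case down squarely on top of the grey case that stands on the sloped rack, then draw the blade out from under it and lay the lifter flat on the bench. Leave the grey case, the blue case, the jug, the jar and the tube rack where they are.

Things in the scene. Friction and masses are not known exactly. Their poses are not given: they have to be found in the camera images.
- lifter: Spatula-like lifter, 0.17 kg. Origin: middle of the blade's rear edge, on its underside; x along the blade to its tip, z up when lying flat. Steel blade from x = 0 to 95 mm, 60 mm wide, 3 mm thick. Upright heel plate at x = -4 to 0, 50 mm wide, 36 mm high: a case on the blade can come up against it. Balances near x = 20 mm and lies stably on its blade
- handle (a point): Middle of the lifter's red bar handle, the place to grip, fingers either side (along y): x = -45, y = 0, z = 30 mm in the lifter's frame. The bar is parallel to the blade, x = -84 to -4 mm, 22 mm wide (y), 17 to 43 mm above the blade's underside
- blade (a point): Centre of the blade's upper face: x = 47.5, y = 0, z = 3 mm in the lifter's frame
- orange_case: Closed flat slide case, orange, white label on top, 120 x 120 x 30 mm, 0.15 to 0.31 kg, too wide to grip. Origin: centre of its underside; z up. Two black runners 10 mm high, 10 mm wide, along its x at y = -55 and 55 mm, leave a gap 10 mm high, 100 mm wide under its body, open at both x ends (marked by small white latches): the blade goes in along x. It may end up either end first
- grey_case: Same case in grey, loose on the rack's sloped deck; the column to build on. Same size and frame, x pointing uphill; its lid is 30 mm above its origin along its own z. Its low edge is within about 7 mm of the rack's stop posts
- blue_case: Same case in blue, on the bench; a bystander
- rack: Fixed rack, deck sloped 0.47 rad (27 deg), low edge towards the robot. Origin: on the deck's top, 150 mm above the bench, middle of the column's place; x uphill along the deck, z square to it. Deck x = -78 to 88, y = -75 to 75 mm. Two yellow 12 mm posts at x = -70, y = -52 and 52 mm rise 52 mm square to the deck and stop cases sliding down; the blade and heel pass between them (92 mm free)
- jug: White reagent bottle, 72 mm diameter, 180 mm high; origin centre of its base; a bystander
- jar: Small amber jar, 40 mm diameter, 65 mm high; origin centre of its base; a bystander
- tube_rack: Blue rack of capped tubes, 70 (x) x 160 (y) x 88 mm high; origin centre of its base; a bystander
There are look-alikes about, which are no part of the job. Of the things shaped like the lifter, the bare steel one is meant.

How it is judged:
On the way, in this order (a step that is already met when the one before it is completed fails the run):
1. the orange case is lifted clear of the bench on the lifter's blade (height (world z) of orange_case above 0.05 m and contact force between lifter and orange_case above 0.5 N and distance between blade and orange_case below 0.04 m), for 0.2 s.
2. the orange case is set down on the grey case with the blade still under it (contact force between orange_case and grey_case above 0.2 N and z of orange_case in the frame of grey_case below 0.034 m and distance between blade and orange_case below 0.05 m), for 0.05 s.
At the end, for the whole second after the job is handed in: The orange case rests on the grey case on the rack, within 9 mm of it along both edges, turned less than 0.1 rad from it (either end first) and flat on its lid; the lifter lies flat on the bench, blade down, clear of the case; both at rest (x of orange_case in the frame of grey_case between -0.009 and 0.009 m and y of orange_case in the frame of grey_case between -0.009 and 0.009 m and z of orange_case in the frame of grey_case between 0.026 and 0.034 m and angle between the x axis of orange_case and the x axis of grey_case, either way round below 0.1 rad and angle between the z axis of orange_case and the z axis of grey_case, either way round below 0.06 rad and linear speed of each of orange_case, lifter below 0.01 m/s and height (world z) of lifter below 0.006 m and angle between lifter's own z axis and vertical below 0.08 rad and contact force between lifter and orange_case below 0.05 N); the robot touches nothing.
It fails at once if the gripper or arm touches the orange case (contact force between any of the fingers, the arm and orange_case above 1 N).
It fails at once if the orange case is tipped over 50 degrees (angle between orange_case's own z axis and vertical above 0.87 rad).
It fails at once if the grey case is shifted over 15 mm (distance of grey_case from where it was at the start of the episode above 0.015 m).
It fails at once if a bystander (blue case, jug, jar or tube rack) is shifted over 15 mm (distance of any of blue_case, jug, jar, tube_rack from where it was at the start of the episode above 0.015 m).
It also fails if it takes over 56 s, if anything falls off the work surface, if the arm or the gripper's body presses on something with over 40 N, if the wrist force passes 120 N, or if a joint passes its speed limit or range.

## Working session

There is one attempt and no reset: what is moved stays moved. The work goes in short steps, Python scripts to look and compute and a tool call to move; the robot and the scene stay as the last step left them, time stands still between calls to the robot, and variables do not carry over. Pictures are saved under pics/ and viewed, at most 10 in all, crops included, and the job is handed in when it is done.

Besides the shell and the picture viewer there is one more tool, called after "Emit:" in YAML: its name, and indented under it one key for each argument. move_arm: Moves the arm, as the interface text tells. Its arguments: {"type":"object","properties":{"plan":{"type":"string"}},"required":["plan"]}

```bash
mkdir -p pics; cat > h.py <<'E'
import numpy as np, cv2
from bench import *
def world(name,depth,cal):
    K,d,R,t=[np.array(cal[k],float) for k in("mtx","dist","R","t")]
    v,u=np.mgrid[0:480,0:640]
    p=cv2.undistortPoints(np.stack([u,v],-1).reshape(-1,1,2).astype(np.float32),K,d).reshape(480,640,2)
    P=np.dstack([p*depth[...,None],depth])
    W=(P-t.ravel())@R
    W[depth==0]=np.nan
    return W
def shot(name,save=None):
    cal=get_calibration(name); im,de=camera(name)
    if save: cv2.imwrite(f"pics/{save}.png",im[...,::-1])
    W=world(name,de,cal); np.savez(f"pics/{name}.npz",im=im,W=W,de=de)
    return im,W
E
python3 - <<'E'
from h import *
for n in("scene","side"):
    im,W=shot(n,n+"0")
    c=get_calibration(n); print(n,(-np.array(c["R"]).T@np.ravel(c["t"])).round(3))
print(finger_overhang() if callable(finger_overhang) else finger_overhang); o=get_obs(); print(o)
E
```

```text
scene [1.488 0.232 0.996]
side [0.302 0.714 0.587]
0.011
{'time': 0.1, 'qpos': array([-1.49079563e+00,  2.59300004e-01,  1.53594047e+00,  3.70412885e-05,
        1.34801361e+00, -2.02718237e-01]), 'qd': array([-0.00192442, -0.00126786, -0.00150269,  0.0008114 , -0.00096012,
       -0.00148856]), 'joint_efforts': array([ 1.78502036e-03, -4.38211441e+01, -2.84641564e+01,  7.19113299e-02,
        3.62805894e-02, -5.14069973e-05]), 'eef_pos': array([ 0.15347292, -0.52767309,  0.22889806]), 'ee_rot': array([-3.10861869e+00, -4.42370232e-01, -2.16546334e-04]), 'contact_force': array([ 0.40119037, -0.73629784, -0.55226943]), 'wrist_torque': array([ 0.01180093, -0.05193148, -0.00274093]), 'gripper_force': 0.0, 'finger_gap': 0.09307713334038552}
```

View pics/scene0.png

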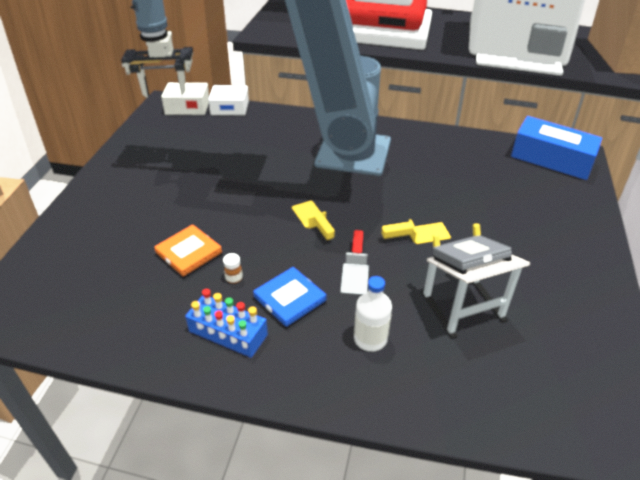

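View pics/side0.png

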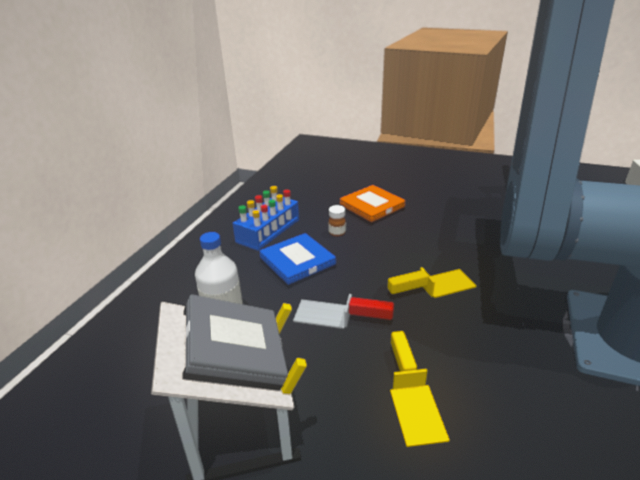

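Scene view: three lifter-like things are at (313,220) yellow, (417,232) yellow and (355,262) bare steel with a red handle. The steel one fits. The orange case is at (188,250), blue at (289,295), grey on the rack at (472,252), jug at (372,320), jar at (232,268) and tube rack at (227,322). I'll measure them and confirm the lifter in a crop.

```bash
cat > m.py <<'E'
from h import *
def rect(P):
    (c,s,a)=cv2.minAreaRect((P[:,:2]*1000).astype(np.float32)); return np.round(c,1),np.round(s,1),round(a,1)
def load(n):
    z=np.load(f"pics/{n}.npz"); return z["im"],z["W"]
E
python3 - <<'E'
from m import *
for n in("scene","side"):
    im,W=load(n); hsv=cv2.cvtColor(im,cv2.COLOR_RGB2HSV).astype(int); H,S,V=[hsv[...,i] for i in range(3)]
    ok=(W[...,0]>.1)&(W[...,0]<1.1)&(abs(W[...,1])<.7)&(W[...,2]<.4)
    print(n)
    m={"orange":(H>7)&(H<18)&(S>180)&(V>120)&(W[...,2]>.024)&(W[...,2]<.036),
       "blue":(H>100)&(H<125)&(S>150)&(W[...,2]>.024)&(W[...,2]<.036),
       "red":((H<5)|(H>175))&(S>180)&(V>80)&(W[...,2]>.036)&(W[...,2]<.050),
       "blade":(S<60)&(V>120)&(W[...,2]<.01),
       "heel":(S<60)&(V>90)&(W[...,2]<.045)&(W[...,2]>.025)}
    for k,b in m.items():
        b=(b&ok).astype(np.uint8)
        if k!="orange" : b[:,:]=b
        nl,l,st,ce=cv2.connectedComponentsWithStats(b)
        for i in range(1,nl):
            if st[i,4]>(25):
                P=W[l==i]; print(k,ce[i].round(),st[i,4],rect(P),"z",np.median(P[:,2]).round(4))
im,W=load("scene")
c=im[200:360,320:560]; cv2.imwrite("pics/crop1.png",cv2.resize(c,None,fx=3.3,fy=3.3,interpolation=cv2.INTER_CUBIC)[...,::-1])
# grey lid plane, both views
for n,(a,b,c,d) in(("scene",(235,272,432,515)),("side",(300,385,185,290))):
    im,W=load(n); P=W[a:b,c:d].reshape(-1,3); P=P[(P[:,2]>.14)&(P[:,2]<.25)]
    nn=np.array([-np.sin(.47),0,np.cos(.47)])
    h=P@nn; hist,e=np.histogram(h,40); print(n,hist,e[[0,-1]],e[hist.argmax()])
E
```

```text
scene
orange [195. 261.] 102 (array([ 589.2, -276.5]), array([ 43.4, 119.9]), 39.1) z 0.0284
blue [290. 295.] 1482 (array([641.8, -30.6]), array([126.9, 122.6]), 54.3) z 0.0311
blue [257. 339.] 74 (array([782.8, -62. ]), array([ 5.2, 71.7]), 74.5) z 0.0306
red [358. 241.] 173 (array([450. ,  92.3]), array([76.8, 20.7]), 6.9) z 0.0442
blade [522. 260.] 40 (array([374.5, 505.2]), array([62.8, 31.6]), 30.0) z 0.0011
blade [230. 257.] 48 (array([ 537.8, -211.6]), array([50.1, 45.2]), 20.5) z 0.0015
blade [354. 278.] 874 (array([528.3, 100.9]), array([171.6,  65.9]), 6.9) z 0.0042
blade [381. 329.] 148 (array([656.5, 186. ]), array([ 62.7, 183.3]), 77.3) z 0.0019
blade [239. 452.] 18550 (array([ 7.606e+02, -2.000e-01]), array([ 384.8, 1399.7]), 0.1) z -0.7488
heel [187. 246.] 394 (array([ 550.8, -320.2]), array([55.3, 74.9]), 58.7) z 0.032
heel [357. 255.] 95 (array([487.8,  98.3]), array([13.5, 48.7]), 2.9) z 0.0333
heel [289. 292.] 509 (array([640.8, -31.6]), array([52.2, 76.9]), 53.9) z 0.0318
heel [428. 288.] 45 (array([559.5, 277.5]), array([12.2, 16.5]), 0.4) z 0.0358
heel [503. 308
[... 1109 characters left out ...]
6.5, 73.9]), 55.4) z 0.0315
heel [347. 306.] 66 (array([487.7,  96.8]), array([ 4.9, 50.7]), 7.3) z 0.0361
heel [286. 447.] 94 (array([481. , 393.6]), array([12.2,  3.5]), 23.5) z 0.0351
heel [196. 467.] 106 (array([576. , 453.5]), array([14.2,  7.6]), 63.5) z 0.0351
scene [  5   7  19  26  15  20   8  24  22  45  34  48  52  52  61  60  82  70
  80  82 104 106 106 102 110  93 106  77 104  83  81  96  87  80  75  66
  55  41  33   4] [-0.14486123 -0.07617155] -0.10364742187594035
side [  5   4   4   3   6   7   5   2   9   3   8  11  21  26  51  73 115 222
 233 306 317 312 317 305 333 387 377 395 405 396 458 449 406 466 479 431
 296 197 113  31] [-0.13175373 -0.0768703 ] -0.08510281621164675
```

View pics/crop1.png

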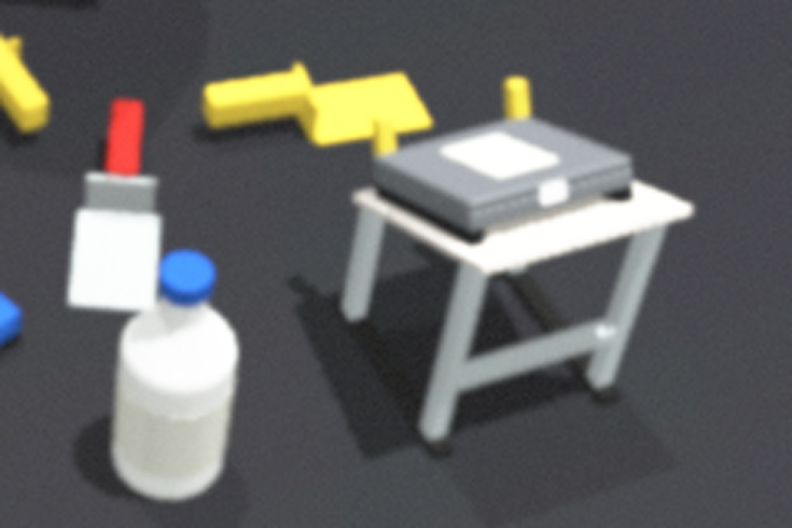

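The crop confirms the bare steel blade with red handle, lying blade-down. Next come the latch ends of the orange case and the grey lid's pose.

```bash
python3 - <<'E'
from m import *
for n in("scene","side"):
    im,W=load(n); hsv=cv2.cvtColor(im,cv2.COLOR_RGB2HSV).astype(int); H,S,V=[hsv[...,i] for i in range(3)]
    d=np.hypot(W[...,0]-.55,W[...,1]+.318)
    b=((S<90)&(V>110)&(d<.09)&(d>.045)&(W[...,2]<.03)&(W[...,2]>.005)).astype(np.uint8)
    nl,l,st,ce=cv2.connectedComponentsWithStats(b)
    for i in range(1,nl):
        if st[i,4]>3: P=W[l==i]; m=np.median(P,0); print(n,"latch",ce[i],st[i,4],m.round(3),np.degrees(np.arctan2(m[1]+.318,m[0]-.55)).round(0))
    # yellow things
    b=((H>22)&(H<34)&(S>150)&(V>90)&(W[...,0]>.1)&(W[...,2]>.005)).astype(np.uint8)
    nl,l,st,ce=cv2.connectedComponentsWithStats(b)
    for i in range(1,nl):
        if st[i,4]>15: P=W[l==i]; print(n,"yellow",ce[i].round(),st[i,4],np.median(P,0).round(3),"top",np.nanpercentile(P[:,2],95).round(3),rect(P))
    # label of grey, lid
    lo,hi=((225,275,425,525),(290,400,180,292))[n=="side"],0
    a,bb,c,e=lo; P=W[a:bb,c:e]; s=S[a:bb,c:e]; v=V[a:bb,c:e]
    lid=(P[...,2]>.14)&(P[...,2]<.26)&(P[...,0]>.3)&(P[...,0]<.8)&(s<70)&(v>60)
    Q=P[lid]; vv=v[lid]
    # ransac plane
    rng=np.random.default_rng(0); best=(0,)
    for _ in range(800):
        A=Q[rng.choice(len(Q),3,False)]; nn=np.cross(A[1]-A[0],A[2]-A[0]); nn/=np.linalg.norm(nn)+1e-12; nn*=np.sign(nn[2])
        if nn[2]<.8 or nn[2]>.95: continue
        r=abs((Q-A[0])@nn)<.003
        if r.sum()>best[0]: best=(r.sum(),r)
    r=best[1]; C=Q[r].mean(0); nn=np.linalg.svd(Q[r]-C)[2][2]; nn*=np.sign(nn[2])
    print(n,"plane",r.sum(),len(Q),C.round(4),nn.round(3),"tilt",np.arccos(nn[2]).round(3),"yaw uphill",np.degrees(np.arctan2(-nn[1],-nn[0])).round(1))
    yaw=np.arctan2(-nn[1],-nn[0]); t=.47
    for y in (yaw,):
        ex=np.array([np.cos(t)*np.cos(y),np.cos(t)*np.sin(y),np.sin(t)]); ey=np.array([-np.sin(y),np.cos(y),0])
        for nm,q in (("lid",Q[r]),("label",Q[r&(vv>150)])):
            D=(q-C); 
            R=rect(np.c_[D@ex,D@ey]); cc=C+ex*R[0][0]/1000+ey*R[0][1]/1000
            print(nm,len(q),R,cc.round(4))
E
```

```text
scene latch [167.07142857 260.5       ] 14 [ 0.601 -0.354  0.022] -35.0
scene yellow [298. 206.] 20 [ 0.307 -0.1    0.006] top 0.008 (array([304.4, -99.6]), array([20.3, 38.9]), 64.8)
scene yellow [321. 224.] 358 [ 0.392 -0.013  0.036] top 0.047 (array([374.7, -22.7]), array([146. ,  60.3]), 43.1)
scene yellow [400. 232.] 268 [0.376 0.192 0.031] top 0.043 (array([353.6, 183.6]), array([70.2, 92.5]), 14.2)
scene yellow [476. 229.] 62 [0.474 0.362 0.159] top 0.167 (array([474.7, 362.9]), array([21. , 14.4]), 18.6)
scene yellow [436. 240.] 58 [0.531 0.276 0.157] top 0.165 (array([446.1, 278.9]), array([ 17.8, 190.1]), 87.5)
scene yellow [217. 296.] 34 [ 0.739 -0.163  0.089] top 0.092 (array([ 737.3, -163.4]), array([15.9, 14.6]), 65.9)
scene yellow [194. 305.] 26 [ 0.773 -0.201  0.089] top 0.091 (array([ 770.8, -202. ]), array([16. , 10.4]), 26.0)
scene yellow [252. 310.] 36 [ 0.759 -0.078  0.09 ] top 0.092 (array([758.1, -78.1]), array([13.7, 12.6]), 18.7)
scene plane 1143 2557 [0.5663 0.3499 0.1811] [-0.37  -0.247  0.896] tilt 0.461 yaw uphill 33.7
lid 1143 (array([-6.9,  3.6]), array
[... 936 characters left out ...]
.0)
side yellow [457. 282.] 22 [ 0.306 -0.068  0.006] top 0.007 (array([305.8, -62.8]), array([11.3, 30. ]), 21.6)
side yellow [283. 315.] 234 [0.527 0.28  0.154] top 0.167 (array([526.9, 277.3]), array([21.6, 13.8]), 30.4)
side yellow [405. 363.] 1159 [0.363 0.212 0.037] top 0.045 (array([368.4, 184.5]), array([50.5, 86.7]), 26.0)
side yellow [293. 375.] 434 [0.473 0.37  0.148] top 0.166 (array([474.8, 367.6]), array([31.8, 12.7]), 36.7)
side plane 6068 8933 [0.5551 0.3582 0.178 ] [-0.382 -0.235  0.894] tilt 0.465 yaw uphill 31.6
lid 6068 (array([-3.5, -7.4]), array([121.5, 122. ]), 1.3) [0.5563 0.3502 0.1764]
label 1404 (array([ 8.6, -8.3]), array([97.5, 49.7]), 1.7) [0.566  0.3551 0.1819]
```

```bash
cat >> m.py <<'E'
from scipy.spatial.transform import Rotation as Ro
def toolR(yaw,pitch,flip):
    # lifter frame: x heading yaw with tip up pitch; tool z=-lifter z, tool y = flip*lifter y
    L=(Ro.from_euler('z',yaw)*Ro.from_euler('y',-pitch)).as_matrix()
    y=flip*L[:,1]; z=-L[:,2]; return Ro.from_matrix(np.c_[np.cross(y,z),y,z]),L
GX=-0.038
def goal(org,yaw,pitch,flip,gz=.030,now=None,dp=None):
    """delta from current pose to put the lifter origin at org"""
    o=get_obs(); R,L=toolR(yaw,pitch,flip)
    tcp=np.array(org)+L@np.array([GX,0,gz-.008])
    d=tcp-o["eef_pos"]; r=(R*Ro.from_rotvec(o["ee_rot"]).inv()).as_rotvec()
    print("tcp",tcp.round(4),"shift",d.round(4),"turn",r.round(4),np.degrees(np.linalg.norm(r)).round(1)); return d,r
E
python3 - <<'E'
from m import *
o=get_obs(); M=Ro.from_rotvec(o["ee_rot"]).as_matrix(); print(M.round(3))
for f in(1,-1): goal([.490,.0979,0.1],.12,0,f)
E
```

```text
[[ 0.96   0.279 -0.   ]
 [ 0.279 -0.96   0.002]
 [ 0.    -0.002 -1.   ]]
tcp [0.4523 0.0934 0.122 ] shift [ 0.2988  0.621  -0.1069] turn [-1.0000e-04 -2.5000e-03  2.9789e+00] 170.7
tcp [0.4523 0.0934 0.122 ] shift [ 0.2988  0.621  -0.1069] turn [-0.0017  0.     -0.1627] 9.3
```

Emit:
move_arm:
  plan: "0.299 0.621 -0.1 -0.002 0 -0.163 0.2;0.299 0.621 -0.1 -0.002 0 -0.163 0.2;0.299 0.621 -0.1 -0.002 0 -0.163 0.2;0.299 0.621 -0.1 -0.002 0 -0.163 0.2;0.299 0.621 -0.1 -0.002 0 -0.163 0.2;0.299 0.621 -0.1 -0.002 0 -0.163 0.2;0.299 0.621 -0.1 -0.002 0 -0.163 0.2;0.299 0.621 -0.1 -0.002 0 -0.163 0.2;0.299 0.621 -0.1 -0.002 0 -0.163 0.2;0.299 0.621 -0.1 -0.002 0 -0.163 0.2;0.299 0.621 -0.1 -0.002 0 -0.163 0.2;0.299 0.621 -0.1 -0.002 0 -0.163 0.2;0.299 0.621 -0.1 -0.002 0 -0.163 0.2;0.299 0.621 -0.1 -0.002 0 -0.163 0.2;0.299 0.621 -0.1 -0.002 0 -0.163 0.2;0.299 0.621 -0.1 -0.002 0 -0.163 0.2"

```text
time: 2.1
eef_pos: [0.4525, 0.0918, 0.1299]
ee_rot: [3.134, 0.185, 0.0]
contact_force: [0.6, -0.4, -0.1]
finger_gap: 0.0558
gripper_force: 0.0
```

```bash
python3 - <<'E'
from m import *
im,W=shot("wrist","wrist1")
hsv=cv2.cvtColor(im,cv2.COLOR_RGB2HSV).astype(int); H,S,V=[hsv[...,i] for i in range(3)]
b=((H<5)|(H>175))&(S>150)&(V>60)&(W[...,2]>.036)&(W[...,2]<.05)
print(b.sum(), rect(W[b]) if b.sum()>5 else 0)
print(get_obs()["qpos"].round(2))
goal([.490,.0979,0],.12,0,-1)
E
```

```text
3824 (array([446.8,  91.9]), array([79.5, 22. ]), 7.1)
[-0.04  0.2   1.88 -0.    1.06  1.41]
tcp [0.4523 0.0934 0.022 ] shift [-0.0002  0.0013 -0.1079] turn [0.002  0.0003 0.0018] 0.2
```

View pics/wrist1.png

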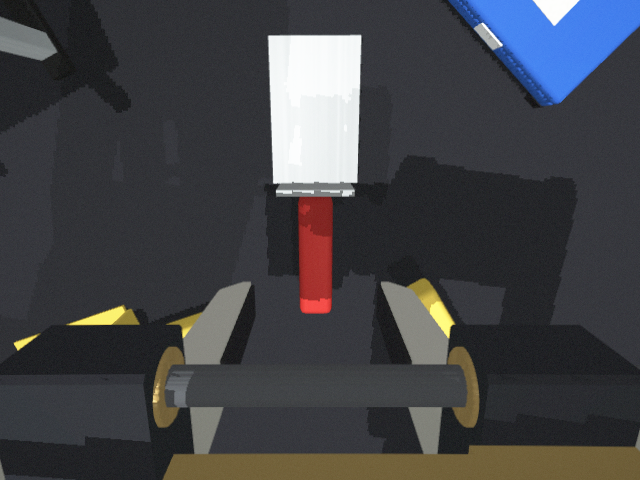

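The wrist view shows the red handle at (316,255), centred between the open fingers and aligned with them, with the blade ahead. I'll go down and grip.

Emit:
move_arm:
  plan: "0 0.0005 -0.054 0.002 0 0.004 0.2;0 0.0005 -0.1 0.002 0 0.004 0.2;0 0.0005 -0.108 0.002 0 0.004 0.2;0 0.0005 -0.108 0.002 0 0.004 0.2;0 0.0005 -0.108 0.002 0 0.004 -0.8;0 0.0005 -0.108 0.002 0 0.004 -0.8;0 0.0005 -0.108 0.002 0 0.004 -0.8;0 0.0005 -0.108 0.002 0 0.004 -0.8;0 0.0005 -0.108 0.002 0 0.004 -0.8;0 0.0005 -0.108 0.002 0 0.004 -0.8;0 0.0005 -0.108 0.002 0 0.004 -0.8;0 0.0005 -0.108 0.002 0 0.004 -0.8"

```text
time: 3.65
eef_pos: [0.4527, 0.0933, 0.022]
ee_rot: [3.135, 0.195, 0.001]
contact_force: [-1.5, -0.3, 6.0]
finger_gap: 0.0218
gripper_force: 29.9
```

```bash
python3 - <<'E'
from m import *
d,r=goal([.490,.0979,0.08],.122,0,-1)
# pre-entry pose: tip 25 mm short of case edge
c=np.array([.5495,-.319]);
for a in(-.524,):
    u=np.array([np.cos(a),np.sin(a)]); o=c-u*(.06+.095+.03); print(o)
    goal([*o,.08],a,0,-1)
E
```

```text
tcp [0.4523 0.0933 0.102 ] shift [-0.0004 -0.0001  0.08  ] turn [ 0.0001  0.0004 -0.0019] 0.1
[ 0.38932243 -0.22643573]
tcp [ 0.3564 -0.2074  0.102 ] shift [-0.0963 -0.3008  0.08  ] turn [ 2.000e-04  4.000e-04 -6.479e-01] 37.1
```

Emit:
move_arm:
  plan: "0 0 0.03 0 0 0 -0.8;0 0 0.08 0 0 0 -0.8;-0.02 -0.06 0.08 0 0 -0.12 -0.8;-0.04 -0.12 0.08 0 0 -0.25 -0.8;-0.058 -0.18 0.08 0 0 -0.38 -0.8;-0.077 -0.24 0.08 0 0 -0.51 -0.8;-0.09 -0.28 0.08 0 0 -0.6 -0.8;-0.096 -0.301 0.08 0 0 -0.648 -0.8;-0.096 -0.301 0.08 0 0 -0.648 -0.8;-0.096 -0.301 0.08 0 0 -0.648 -0.8;-0.096 -0.301 0.08 0 0 -0.648 -0.8"

```text
time: 5.03
eef_pos: [0.3565, -0.2065, 0.1014]
ee_rot: [-3.034, 0.811, 0.001]
contact_force: [-0.1, -0.3, -2.1]
finger_gap: 0.0215
gripper_force: 30.0
```

```bash
python3 - <<'E'
from m import *
im,W=shot("wrist","wrist2")
hsv=cv2.cvtColor(im,cv2.COLOR_RGB2HSV).astype(int); H,S,V=[hsv[...,i] for i in range(3)]
b=(H>7)&(H<18)&(S>180)&(V>80)&(W[...,2]>.025)&(W[...,2]<.038)
P=W[b];print("orange",b.sum(), rect(P),np.median(P[:,2]))
o=get_obs(); T=Ro.from_rotvec(o["ee_rot"]).as_matrix(); yaw=np.arctan2(T[1,0],T[0,0]); print("yaw",yaw, o["eef_pos"],T[:,2].round(4))
X=(W-o["eef_pos"])@T   # tool coords
bl=(S<70)&(V>100)&(X[...,0]>.03)&(X[...,0]<.16)&(abs(X[...,1])<.04)&(X[...,2]>-.05)&(X[...,2]<.06)
bl=bl&(W[...,2]>.05)
Q=X[bl]; print("blade pts",len(Q))
f=Q[(Q[:,2]>.01)]; 
import numpy.linalg as la
C=f.mean(0);n=la.svd(f-C)[2][2]; n*=np.sign(n[2]); print("blade plane tool",C.round(4),n.round(4),"rect",rect(f),np.percentile(f[:,0],[1,99]).round(4))
goal([.389,-.226,.003],-.524,0,-1)
E
```

```text
return _methods._mean(a, axis=axis, dtype=dtype,
  ret = ret.dtype.type(ret / rcount)
bash:   645 Killed                     python3 - <<'E'
from m import *
im,W=shot("wrist","wrist2")
hsv=cv2.cvtColor(im,cv2.COLOR_RGB2HSV).astype(int); H,S,V=[hsv[...,i] for i in range(3)]
b=(H>7)&(H<18)&(S>180)&(V>80)&(W[...,2]>.025)&(W[...,2]<.038)
P=W[b];print("orange",b.sum(), rect(P),np.median(P[:,2]))
o=get_obs(); T=Ro.from_rotvec(o["ee_rot"]).as_matrix(); yaw=np.arctan2(T[1,0],T[0,0]); print("yaw",yaw, o["eef_pos"],T[:,2].round(4))
X=(W-o["eef_pos"])@T   # tool coords
bl=(S<70)&(V>100)&(X[...,0]>.03)&(X[...,0]<.16)&(abs(X[...,1])<.04)&(X[...,2]>-.05)&(X[...,2]<.06)
bl=bl&(W[...,2]>.05)
Q=X[bl]; print("blade pts",len(Q))
f=Q[(Q[:,2]>.01)]; 
import numpy.linalg as la
C=f.mean(0);n=la.svd(f-C)[2][2]; n*=np.sign(n[2]); print("blade plane tool",C.round(4),n.round(4),"rect",rect(f),np.percentile(f[:,0],[1,99]).round(4))
goal([.389,-.226,.003],-.524,0,-1)
E
```

View pics/wrist2.png

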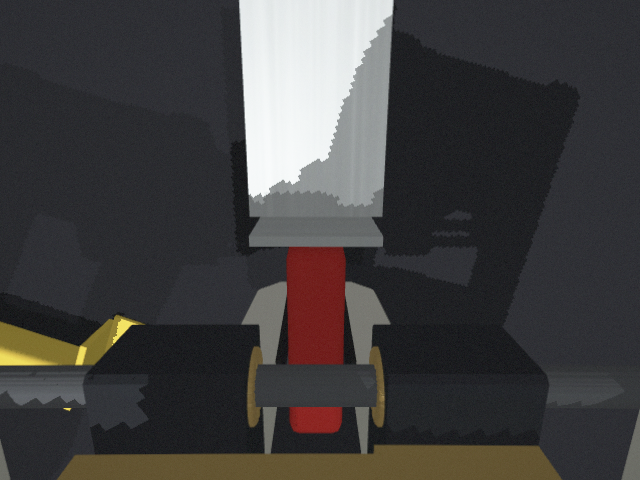

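The wrist view shows the lifter held straight, with the blade running up from (315,215). The tip and the case are out of frame. My SVD ran out of memory, so I'll refit from the saved data.

```bash
cat >> m.py <<'E'
def plane(f):
    C=f.mean(0); w,v=np.linalg.eigh(np.cov((f-C).T)); n=v[:,0]; return C,n*np.sign(n[2])
def blade():
    im,W=load("wrist"); o=get_obs(); T=Ro.from_rotvec(o["ee_rot"]).as_matrix(); X=(W-o["eef_pos"])@T
    f=X[30:200,270:370].reshape(-1,3); f=f[np.isfinite(f).all(1)]; C,n=plane(f)
    for _ in range(3):
        f=f[abs((f-C)@n)<.003]; C,n=plane(f)
    print("blade in tool: n",len(f),"C",C.round(4),"nrm",n.round(4),"x range",np.percentile(f[:,0],[1,99]).round(3),"top expected z",.022-.003,
      "tip world z",(o["eef_pos"]+T@[.133,0,C[2]-n[0]/n[2]*(.133-C[0])]).round(4))
E
python3 - <<'E'
from m import *
blade(); goal([.389,-.226,.003],-.524,0,-1)
im,W=shot("side")
hsv=cv2.cvtColor(im,cv2.COLOR_RGB2HSV).astype(int); H,S,V=[hsv[...,i] for i in range(3)]
b=(H>7)&(H<18)&(S>180)&(V>120)&(W[...,2]>.024)&(W[...,2]<.036)
P=W[b]; P=P[(P[:,0]>.4)&(P[:,0]<.7)&(P[:,1]<-.2)];print(len(P),rect(P))
E
```

```text
blade in tool: n 16915 C [0.0803 0.0008 0.0195] nrm [-2.7e-03 -8.0e-04  1.0e+00] x range [0.046 0.112] top expected z 0.019 tip world z [ 0.4719 -0.2729  0.0818]
tcp [ 0.3561 -0.207   0.025 ] shift [-0.0005 -0.0004 -0.0765] turn [-0.0006 -0.0004 -0.0018] 0.1
748 (array([ 549.9, -318.4]), array([122.1, 121.9]), 58.9)
```

Emit:
move_arm:
  plan: "0 0 -0.04 0 0 -0.006 -0.8;0 0 -0.07 0 0 -0.006 -0.8;0 0 -0.0755 0 0 -0.006 -0.8;0 0 -0.0755 0 0 -0.006 -0.8;0.018 -0.0103 -0.0755 0 0 -0.006 -0.8;0.036 -0.0206 -0.0755 0 0 -0.006 -0.8;0.054 -0.0309 -0.0755 0 0 -0.006 -0.8;0.072 -0.0412 -0.0755 0 0 -0.006 -0.8;0.09 -0.0515 -0.0755 0 0 -0.006 -0.8;0.102 -0.0584 -0.0755 0 0 -0.006 -0.8;0.106 -0.0608 -0.0755 0 0 -0.006 -0.8;0.106 -0.0608 -0.0755 0 0 -0.006 -0.8"

```text
time: 6.62
eef_pos: [0.4623, -0.2683, 0.0263]
ee_rot: [-3.032, 0.823, 0.001]
contact_force: [0.2, 0.6, -1.9]
finger_gap: 0.0218
gripper_force: 30.0
```

```bash
cat >> m.py <<'E'
def orange(name,n=None):
    """lid of orange: plane fit and rect in the lid's frame"""
    im,W=shot(name,n); hsv=cv2.cvtColor(im,cv2.COLOR_RGB2HSV).astype(int); H,S,V=[hsv[...,i] for i in range(3)]
    b=((H>7)&(H<18)&(S>180)&(V>110)&(W[...,0]>.2)&(W[...,0]<.85)).astype(np.uint8)
    nl,l,st,ce=cv2.connectedComponentsWithStats(b); i=1+st[1:,4].argmax(); P=W[l==i]
    return P,ce[i],(st[i])
E
python3 - <<'E'
from m import *
P,ce,st=orange("side","side2"); Q=P[(P[:,2]>.024)]; print(rect(Q),np.median(Q[:,2]))
im,_=load("side"); cv2.imwrite("pics/c2.png",cv2.resize(im[150:310,280:460],None,fx=3.5,fy=3.5,interpolation=cv2.INTER_CUBIC)[...,::-1])
E
```

```text
(array([ 556.7, -305.3]), array([ 91.2, 121.1]), 58.3) 0.03115705744681491
```

View pics/c2.png

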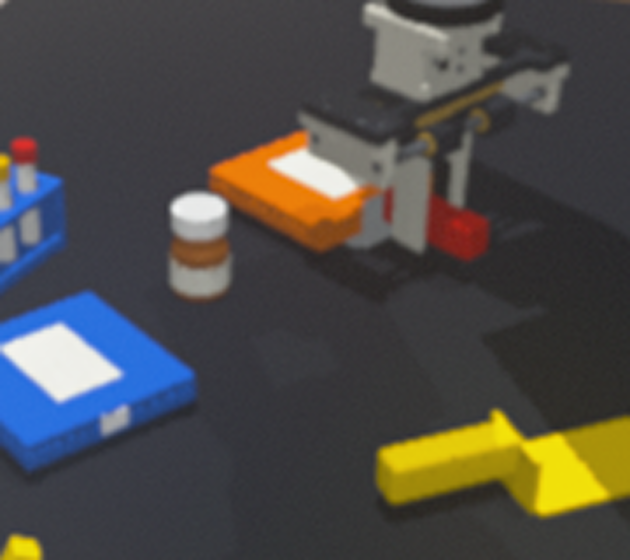

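The crop shows the blade under the orange case, with the heel at the case's near edge around (365,220) and no contact force. Lifting.

Emit:
move_arm:
  plan: "0.001 -0.0005 0.005 0 0 0 -0.8;0.001 -0.0005 0.01 0 0 0 -0.8;0.001 -0.0005 0.018 0 0 0 -0.8;0 0 0.035 0 0 0 -0.8;0 0 0.06 0 0 0 -0.8;0 0 0.09 0 0 0 -0.8;0 0 0.12 0 0 0 -0.8;0 0 0.14 0 0 0 -0.8;0 0 0.15 0 0 0 -0.8;0 0 0.15 0 0 0 -0.8;0 0 0.15 0 0 0 -0.8"

```text
time: 8.05
eef_pos: [0.462, -0.268, 0.1753]
ee_rot: [-3.031, 0.823, 0.003]
contact_force: [-0.1, -0.1, -5.3]
finger_gap: 0.0217
gripper_force: 30.0
```

```bash
cat >> m.py <<'E'
def inhand(n=None):
    im,W=shot("wrist",n); hsv=cv2.cvtColor(im,cv2.COLOR_RGB2HSV).astype(int); H,S,V=[hsv[...,i] for i in range(3)]
    o=get_obs(); T=Ro.from_rotvec(o["ee_rot"]).as_matrix(); X=(W-o["eef_pos"])@T
    # case lid in tool frame: expected z = .022-.003-.020-... 
    b=(H>5)&(H<20)&(S>150)&(V>50)&(X[...,0]>.02)&(X[...,0]<.2)
    f=X[b]; z0=np.median(f[:,2]); f=f[abs(f[:,2]-z0)<.01]; C,n=plane(f)
    for _ in range(3): f=f[abs((f-C)@n)<.0025]; C,n=plane(f)
    print("lid in tool C",C.round(4),"n",n.round(4),len(f),"x",np.percentile(f[:,0],[.5,99.5]).round(4),"y",np.percentile(f[:,1],[.5,99.5]).round(4),rect(f))
    return b,X
E
python3 - <<'E'
from m import *
b,X=inhand("wrist3"); print(get_obs()["eef_pos"])
P,ce,st=orange("side","side3"); print(ce,P[:,2].min(),P[:,2].max())
P,ce,st=orange("scene","scene3"); print(ce,P[:,2].min(),P[:,2].max())
E
```

```text
lid in tool C [ 0.0793 -0.0005  0.0006] n [-1.690e-02  2.000e-04  9.999e-01] 48265 x [0.0428 0.1184] y [-0.0595  0.058 ] (array([80.7, -0.7]), array([ 77.7, 119.5]), 0.7)
[ 0.46190819 -0.26798419  0.17511966]
[366.37163121 150.9035461 ] 0.15633525514970492 0.19624566138687777
[190.10294118 215.88823529] 0.15337214521153947 0.17996378563139098
```

View pics/wrist3.png

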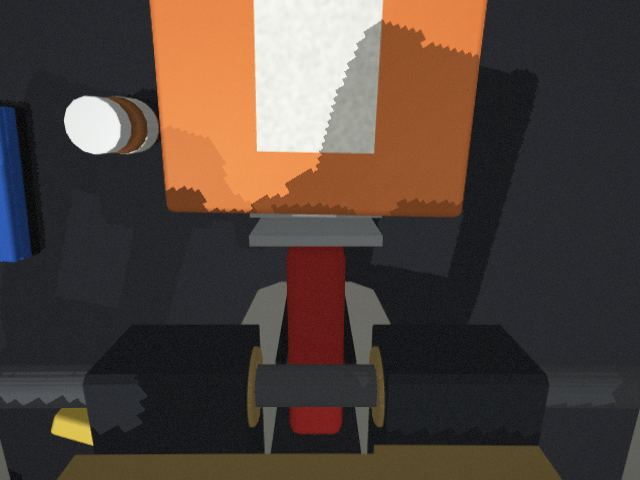

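The wrist view shows the case level and square on the blade, near edge at row 213, about 4 mm ahead of the heel (rows 215–245). The droop is about 1°. Next I'll refine the grey case pose from the earlier clean images.

```bash
python3 - <<'E'
from m import *
from scipy.optimize import least_squares
from scipy.spatial import ConvexHull
t=.47
def fr(y):
    return np.c_[[np.cos(t)*np.cos(y),np.cos(t)*np.sin(y),np.sin(t)],[-np.sin(y),np.cos(y),0],[-np.sin(t)*np.cos(y),-np.sin(t)*np.sin(y),np.cos(t)]]
for n,(a,bb,c,e) in(("scene",(228,275,425,525)),("side",(290,400,180,292))):
    for rep in range(2):
        im,W=shot(n); P=W[a:bb,c:e].reshape(-1,3); hs=cv2.cvtColor(im,cv2.COLOR_RGB2HSV)[a:bb,c:e].reshape(-1,3)
        F=fr(np.radians(32.5)); h=P@F[:,2]
        q=(hs[:,1]<90)&np.isfinite(h)&(P[:,2]>.13)&(P[:,2]<.23)&(P[:,0]>.45)&(P[:,0]<.68)
        # height from label pixels (bright) near centre
        lab=q&(hs[:,2]>150)&(np.hypot(P[:,0]-.557,P[:,1]-.35)<.035); h0=np.median(h[lab])
        lid=q&(abs(h-h0)<.006); Q=P[lid]@F
        # robust: label rect & lid rect in plane frame
        R=rect(Q[:,:2]); L=rect((P[lab]@F)[:,:2])
        C=F@np.array([*(R[0]/1000),h0])
        lo=np.percentile(Q,[1,99],axis=0); C2=F@np.array([*lo[:,:2].mean(0),h0])
        print(n,"h0",h0.round(4),len(Q),R,C.round(4),"label",L,"pct",(lo[1]-lo[0]).round(3),C2.round(4))
E
```

```text
scene h0 -0.1394 1216 (array([661.7,  -5.6]), array([140.1, 121.7]), 1.0) [0.5538 0.3462 0.1754] label (array([666.7,  -3. ]), array([75.1, 68.6]), 17.1) pct [0.118 0.118 0.007] [0.5607 0.3495 0.1793]
scene h0 -0.1394 1210 (array([663.5,  -5.2]), array([134.7, 122.5]), 1.0) [0.555  0.3474 0.1762] label (array([667.5,  -5.1]), array([76.1, 67.2]), 20.9) pct [0.117 0.118 0.007] [0.5609 0.3495 0.1793]
side h0 -0.1399 6223 (array([665.8,  -3.8]), array([122. , 122.6]), 0.7) [0.5561 0.3498 0.1768] label (array([665.6,  -4.4]), array([72.9, 50.8]), 0.4) pct [0.117 0.118 0.006] [0.5562 0.3515 0.1773]
side h0 -0.1399 6217 (array([666.1,  -3.4]), array([123. , 121.7]), 89.8) [0.5561 0.3503 0.1769] label (array([665.2,  -4.7]), array([72.5, 50.5]), 1.1) pct [0.117 0.117 0.006] [0.5561 0.3516 0.1773]
```

```bash
python3 - <<'E'
from m import *
t=.47;y=.574
F=(Ro.from_euler('z',y)*Ro.from_euler('y',-t)).as_matrix()
C=np.array([.5561,.350,.177])
org=C+F@np.array([-.0605+.001,0,.05+.007]); print("hover lifter org",org)
d,r=goal(org,y,t+.017,-1); o=get_obs(); print("joint",o["qpos"].round(2)); print("hover tcp",o["eef_pos"]+d)
p0=o["eef_pos"]; p1=np.array([.40,.255,.30]); 
r0,a0=np.hypot(*p0[:2]),np.arctan2(p0[1],p0[0]); r1,a1=np.hypot(*p1[:2]),np.arctan2(p1[1],p1[0])
T=Ro.from_rotvec(o["ee_rot"]).as_matrix(); yaw=np.arctan2(T[1,0],T[0,0]); print(r0,r1,a0,a1,yaw)
N=28; rows=[]
for k in range(1,N+1):
    s=k/N; s=s*s*(3-2*s); sz=min(1,k/14); sz=sz*sz*(3-2*sz)
    R=r0+(r1-r0)*sz; a=a0+(a1-a0)*s
    rows.append(f"{R*np.cos(a)-p0[0]:.3f} {R*np.sin(a)-p0[1]:.3f} {(p1[2]-p0[2])*sz:.3f} 0 0 {(y-yaw)*s:.3f} -0.8")
print(";".join(rows[:14])); print(";".join(rows[14:]))
E
```

```text
hover lifter org [0.48987606 0.30717785 0.20087266]
tcp [0.453  0.2834 0.2025] shift [-0.0094  0.5517  0.0268] turn [ 0.011  -0.5131  1.0813] 68.6
joint [-0.73  0.27  1.65 -0.    1.22  1.37]
hover tcp [0.45303044 0.2833525  0.20253184]
0.5346201810969741 0.4743680006071236 -0.5258637557970871 0.5675376247847507 -0.5302258303908038
0.000 0.002 0.002 0 0 0.004 -0.8;0.001 0.009 0.007 0 0 0.016 -0.8;0.003 0.020 0.015 0 0 0.035 -0.8;0.005 0.034 0.025 0 0 0.061 -0.8;0.007 0.051 0.036 0 0 0.093 -0.8;0.009 0.071 0.049 0 0 0.130 -0.8;0.011 0.093 0.062 0 0 0.173 -0.8;0.012 0.117 0.075 0 0 0.219 -0.8;0.013 0.142 0.088 0 0 0.269 -0.8;0.014 0.168 0.100 0 0 0.322 -0.8;0.014 0.195 0.110 0 0 0.377 -0.8;0.013 0.223 0.117 0 0 0.435 -0.8;0.013 0.250 0.122 0 0 0.493 -0.8;0.012 0.278 0.124 0 0 0.552 -0.8
0.010 0.306 0.124 0 0 0.611 -0.8;0.008 0.333 0.124 0 0 0.670 -0.8;0.003 0.360 0.124 0 0 0.727 -0.8;-0.003 0.385 0.124 0 0 0.782 -0.8;-0.009 0.409 0.124 0 0 0.835 -0.8;-0.017 0.431 0.124 0 0 0.885 -0.8;-0.025 0.452 0.124 0 0 0.932 -0.8;-0.033 0.470 0.124 0 0 0.974 -0.8;-0.041 0.485 0.124 0 0 1.011 -0.8;-0.048 0.499 0.124 0 0 1.043 -0.8;-0.054 0.509 0.124 0 0 1.069 -0.8;-0.058 0.517 0.124 0 0 1.088 -0.8;-0.061 0.522 0.124 0 0 1.100 -0.8;-0.062 0.523 0.124 0 0 1.104 -0.8
```

Emit:
move_arm:
  plan: "0.000 0.002 0.002 0 0 0.004 -0.8;0.001 0.009 0.007 0 0 0.016 -0.8;0.003 0.020 0.015 0 0 0.035 -0.8;0.005 0.034 0.025 0 0 0.061 -0.8;0.007 0.051 0.036 0 0 0.093 -0.8;0.009 0.071 0.049 0 0 0.130 -0.8;0.011 0.093 0.062 0 0 0.173 -0.8;0.012 0.117 0.075 0 0 0.219 -0.8;0.013 0.142 0.088 0 0 0.269 -0.8;0.014 0.168 0.100 0 0 0.322 -0.8;0.014 0.195 0.110 0 0 0.377 -0.8;0.013 0.223 0.117 0 0 0.435 -0.8;0.013 0.250 0.122 0 0 0.493 -0.8;0.012 0.278 0.124 0 0 0.552 -0.8"

```text
time: 10.15
eef_pos: [0.4742, 0.0115, 0.3014]
ee_rot: [3.141, 0.04, 0.002]
contact_force: [0.4, -0.6, -3.9]
finger_gap: 0.0218
gripper_force: 30.0
```

Emit:
move_arm:
  plan: "-0.002 0.028 0 0 0 0.059 -0.8;-0.004 0.055 0 0 0 0.118 -0.8;-0.009 0.082 0 0 0 0.175 -0.8;-0.015 0.107 0 0 0 0.230 -0.8;-0.021 0.131 0 0 0 0.283 -0.8;-0.029 0.153 0 0 0 0.333 -0.8;-0.037 0.174 0 0 0 0.380 -0.8;-0.045 0.192 0 0 0 0.422 -0.8;-0.053 0.207 0 0 0 0.459 -0.8;-0.060 0.221 0 0 0 0.491 -0.8;-0.066 0.231 0 0 0 0.517 -0.8;-0.070 0.239 0 0 0 0.536 -0.8;-0.073 0.244 0 0 0 0.548 -0.8;-0.074 0.245 0 0 0 0.552 -0.8;-0.074 0.245 0 0 0 0.552 -0.8"

```text
time: 12.02
eef_pos: [0.4006, 0.2544, 0.3001]
ee_rot: [3.013, 0.889, -0.0]
contact_force: [0.0, 0.0, -4.3]
finger_gap: 0.0216
gripper_force: 30.0
```

```bash
python3 - <<'E'
from m import *
inhand(); o=get_obs(); print(o["qpos"].round(2))
y=.574;
goal([.48988,.30718,.20087],y,.487,-1)
E
```

```text
lid in tool C [ 0.0801 -0.0002  0.0008] n [-0.017  -0.      0.9999] 48273 x [0.0435 0.1193] y [-0.0592  0.0583] (array([75.3, -0.5]), array([ 89.8, 120. ]), 0.5)
[ 0.33  0.08  1.58 -0.    1.48  1.33]
tcp [0.453  0.2834 0.2025] shift [ 0.0524  0.0291 -0.0976] turn [ 0.2646 -0.4091  0.0007] 27.9
```

Emit:
move_arm:
  plan: "0.002 0.001 0 0.013 -0.02 0 -0.8;0.006 0.003 0 0.04 -0.062 0 -0.8;0.012 0.007 0 0.075 -0.116 0 -0.8;0.02 0.011 0 0.11 -0.17 0 -0.8;0.028 0.015 0 0.15 -0.232 0 -0.8;0.036 0.02 0 0.19 -0.294 0 -0.8;0.044 0.024 0 0.225 -0.348 0 -0.8;0.05 0.028 0 0.25 -0.387 0 -0.8;0.052 0.029 0 0.262 -0.405 0 -0.8;0.052 0.029 0 0.265 -0.409 0 -0.8;0.052 0.029 -0.01 0.265 -0.409 0 -0.8;0.052 0.029 -0.025 0.265 -0.409 0 -0.8;0.052 0.029 -0.045 0.265 -0.409 0 -0.8;0.052 0.029 -0.065 0.265 -0.409 0 -0.8;0.052 0.029 -0.082 0.265 -0.409 0 -0.8;0.052 0.029 -0.094 0.265 -0.409 0 -0.8;0.052 0.029 -0.098 0.265 -0.409 0 -0.8;0.052 0.029 -0.098 0.265 -0.409 0 -0.8"

```text
time: 14.32
eef_pos: [0.4527, 0.2836, 0.2022]
ee_rot: [-2.803, -0.827, -0.696]
contact_force: [0.7, 0.3, -3.8]
finger_gap: 0.0219
gripper_force: 30.0
```

```bash
cat >> m.py <<'E'
t=.47;Y=.574
F=(Ro.from_euler('z',Y)*Ro.from_euler('y',-t)).as_matrix(); C0=np.array([.5561,.350,.177])
def orel(name,n=None):
    """orange lid pose in grey lid frame"""
    P,ce,st=orange(name,n); X=(P-C0)@F; z0=np.median(X[:,2]); f=X[abs(X[:,2]-z0)<.008]; c,nn=plane(f)
    for _ in range(3): f=f[abs((f-c)@nn)<.003]; c,nn=plane(f)
    print(name,ce.round(),"lid z",c[2].round(4),"n",nn.round(4),len(f),rect(f),"pct",(np.percentile(f[:,:2],[1,99],axis=0)*1000).round(1).tolist())
E
python3 - <<'E'
from m import *
inhand(); orel("side","side4"); orel("scene","scene4")
o=get_obs(); T=Ro.from_rotvec(o["ee_rot"]).as_matrix(); print((F.T@T).round(3), ((o["eef_pos"]-C0)@F).round(4), o["qpos"].round(2))
E
```

```text
lid in tool C [ 0.0793 -0.      0.0019] n [-2.310e-02  3.000e-04  9.997e-01] 48346 x [0.0423 0.1188] y [-0.0591  0.0585] (array([81. , -0.4]), array([ 78.8, 119.5]), 1.2)
side [252. 295.] lid z 0.0789 n [0.0065 0.0055 1.    ] 4204 (array([4.4, 1.8]), array([120.6, 119.8]), 89.0) pct [[-52.5, -55.5], [63.8, 60.5]]
scene [452. 223.] lid z 0.0674 n [0.0109 0.1159 0.9932] 125 (array([ 17.2, -56.9]), array([120.2,  44.2]), 21.4) pct [[-46.1, -61.7], [67.1, -16.2]]
[[ 1.    -0.     0.019]
 [-0.    -1.     0.   ]
 [ 0.019 -0.    -1.   ]] [-0.0975  0.0003  0.0787] [ 0.25 -0.01  2.03  0.25  0.67  1.09]
```

View pics/side4.png

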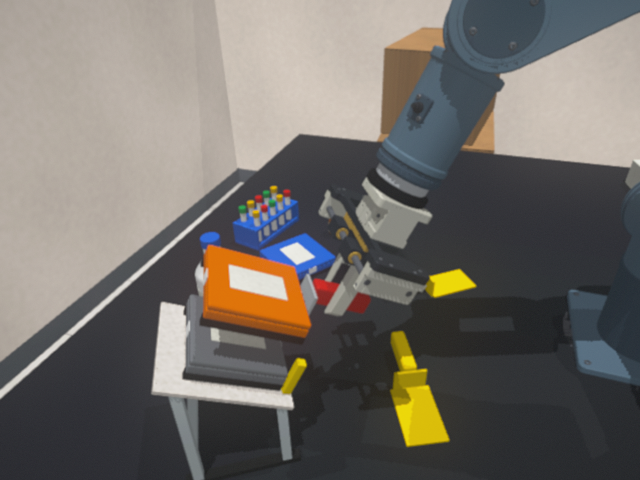

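The side view shows the orange case parallel over the grey one at (255,290), clear of the posts, about 4 mm uphill and 1 mm left of target. I'll correct that and descend along the deck normal.

Emit:
move_arm:
  plan: "-0.0025 -0.0027 -0.0018 0.003 -0.005 0 -0.8;0 -0.001 -0.008 0.003 -0.005 0 -0.8;0.003 0.0009 -0.0145 0.003 -0.005 0 -0.8;0.0058 0.0027 -0.0212 0.003 -0.005 0 -0.8;0.0085 0.0044 -0.0275 0.003 -0.005 0 -0.8;0.011 0.006 -0.0334 0.003 -0.005 0 -0.8;0.0128 0.0071 -0.0376 0.003 -0.005 0 -0.8;0.0135 0.0076 -0.0392 0.003 -0.005 0 -0.8;0.0135 0.0076 -0.0392 0.003 -0.005 0 -0.8;0.0135 0.0076 -0.0392 0.003 -0.005 0 -0.8"

```text
time: 15.72
eef_pos: [0.466, 0.2911, 0.1631]
ee_rot: [-2.8, -0.826, -0.705]
contact_force: [0.2, -1.0, -3.0]
finger_gap: 0.0216
gripper_force: 30.0
```

```bash
python3 - <<'E'
from m import *
inhand(); orel("side")
o=get_obs(); print(((o["eef_pos"]-C0)@F).round(4),(F.T@o["contact_force"]).round(2))
E
```

```text
lid in tool C [ 0.0783  0.0002 -0.0067] n [-1.693e-01  5.000e-04  9.856e-01] 52844 x [0.0434 0.1186] y [-0.0589  0.0586] (array([81.7, -0.3]), array([ 77.5, 119.6]), 1.5)
side [247. 319.] lid z 0.0388 n [0.1393 0.008  0.9902] 3107 (array([0.4, 0.3]), array([120.1, 117.2]), 89.3) pct [[-39.0, -56.1], [58.4, 59.7]]
[-0.1023 -0.0005  0.0364] [-1.69 -0.37 -2.52]
```

The case has tilted 0.14 rad relative to the tool, so I'll look at one composite before going on.

```bash
python3 - <<'E'
from m import *
w,_=load("wrist"); s,_=load("side"); c,_=shot("scene")
A=cv2.resize(s[250:430,150:400],(800//2,288),interpolation=cv2.INTER_CUBIC)
B=cv2.resize(c[190:310,400:566],(400,288),interpolation=cv2.INTER_CUBIC)
D=cv2.resize(w,(400,300)); E=cv2.resize(w[150:350,200:440],(400,300))
o=np.vstack([np.hstack([A,B]),np.hstack([D,E])]); cv2.imwrite("pics/comp.png",o[...,::-1])
blade()
E
```

```text
blade in tool: n 16928 C [ 0.0809  0.001  -0.0067] nrm [-0.1618  0.001   0.9868] x range [0.052 0.109] top expected z 0.019 tip world z [0.5651 0.3552 0.2244]
```

View pics/comp.png

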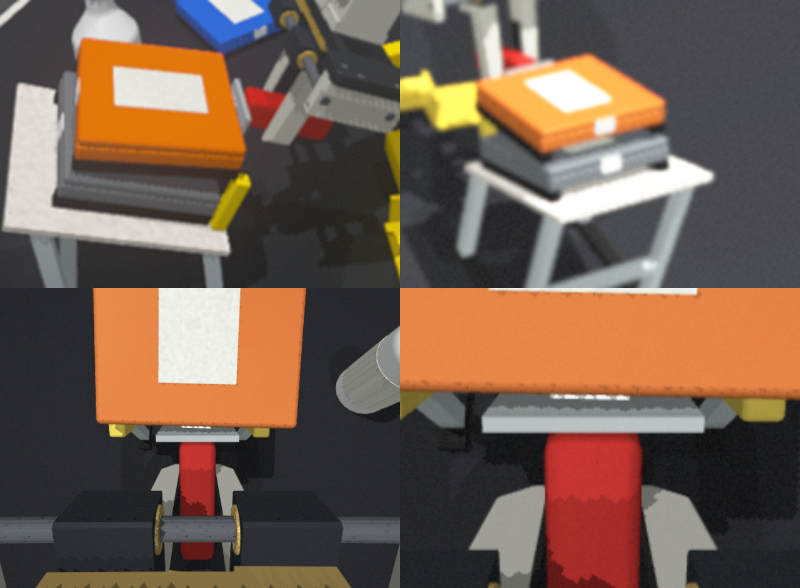

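The composite shows the case's near edge resting on the two yellow posts (top edges at (425,405) and (760,408) in the lower right panel), because it sits a few mm too far downhill. I'll back up along the normal, re-measure and shift uphill.

Emit:
move_arm:
  plan: "-0.0019 -0.0012 0.0045 0 0 0 -0.8;-0.0046 -0.003 0.0107 0 0 0 -0.8;-0.0076 -0.0049 0.0178 0 0 0 -0.8;-0.0099 -0.0064 0.0232 0 0 0 -0.8;-0.0114 -0.0074 0.0267 0 0 0 -0.8;-0.0114 -0.0074 0.0267 0 0 0 -0.8;-0.0114 -0.0074 0.0267 0 0 0 -0.8"

```text
time: 16.75
eef_pos: [0.4545, 0.2837, 0.1895]
ee_rot: [-2.8, -0.826, -0.704]
contact_force: [-0.2, 0.4, -3.9]
finger_gap: 0.0218
gripper_force: 30.0
```

```bash
python3 - <<'E'
from m import *
inhand(); orel("side")
o=get_obs(); print(((o["eef_pos"]-C0)@F).round(4),(F.T@o["contact_force"]).round(2))
for n in("side","scene"):
    im,W=load(n); hsv=cv2.cvtColor(im,cv2.COLOR_RGB2HSV).astype(int); H,S,V=[hsv[...,i] for i in range(3)]
    X=(W-C0)@F
    b=((H>22)&(H<34)&(S>150)&(V>70)&(X[...,2]>-.03)&(X[...,2]<.03)&(abs(X[...,0]+.07)<.03)&(abs(X[...,1])<.08)).astype(np.uint8)
    nl,l,st,ce=cv2.connectedComponentsWithStats(b)
    for i in range(1,nl):
        if st[i,4]>20: P=X[l==i]; print(n,"post",st[i,4],"min",np.percentile(P,3,axis=0).round(4),"max",np.percentile(P,97,axis=0).round(4))
E
```

```text
lid in tool C [0.0781 0.0002 0.0015] n [-2.270e-02  6.000e-04  9.997e-01] 49837 x [0.039  0.1193] y [-0.0588  0.0588] (array([79.6, -0.1]), array([ 82.8, 119.6]), 1.2)
side [256. 304.] lid z 0.0669 n [0.0031 0.0046 1.    ] 4145 (array([-4.3,  0.7]), array([120.2, 119.7]), 88.6) pct [[-61.2, -56.4], [55.0, 59.5]]
[-0.1026 -0.0005  0.0659] [-2.46 -0.87 -3.31]
side post 440 min [-0.0729  0.0537 -0.0261] max [-0.0618  0.0646  0.0217]
scene post 41 min [-0.0697 -0.0617 -0.0003] max [-0.0487 -0.0443  0.0257]
```

Emit:
move_arm:
  plan: "0.002 0.0013 0.0013 0 0 0 -0.8;0.0045 0.0029 0.0028 0 0 0 -0.8;0.0062 0.004 0.0038 0 0 0 -0.8;0.0075 0.0048 0.0008 0 0 0 -0.8;0.01 0.0065 -0.0051 0 0 0 -0.8;0.0125 0.0081 -0.011 0 0 0 -0.8;0.015 0.0097 -0.0168 0 0 0 -0.8;0.0172 0.0111 -0.022 0 0 0 -0.8;0.0187 0.0121 -0.0255 0 0 0 -0.8;0.0195 0.0126 -0.0274 0 0 0 -0.8;0.0195 0.0126 -0.0274 0 0 0 -0.8;0.0195 0.0126 -0.0274 0 0 0 -0.8"

```text
time: 18.35
eef_pos: [0.4742, 0.2964, 0.1625]
ee_rot: [-2.8, -0.826, -0.705]
contact_force: [0.1, 0.6, -4.6]
finger_gap: 0.0219
gripper_force: 30.0
```

```bash
python3 - <<'E'
from m import *
inhand(); orel("side")
o=get_obs(); print(((o["eef_pos"]-C0)@F).round(4),(F.T@o["contact_force"]).round(2))
E
```

```text
lid in tool C [0.078  0.0002 0.0016] n [-2.350e-02  6.000e-04  9.997e-01] 49811 x [0.0389 0.1193] y [-0.0588  0.0588] (array([79.9, -0.2]), array([ 83.2, 119.6]), 1.4)
side [239. 324.] lid z 0.0325 n [0.001  0.0037 1.    ] 4326 (array([4.5, 0.2]), array([119.9, 119.1]), 88.3) pct [[-53.0, -56.1], [63.7, 59.3]]
[-0.0939 -0.0006  0.0314] [-2.13 -0.02 -4.86]
```

Emit:
move_arm:
  plan: "0.0004 0.0002 -0.0009 0 0 0 -0.8;0.0008 0.0005 -0.0018 0 0 0 -0.8;0.0011 0.0007 -0.0027 0 0 0 -0.8;0.0015 0.001 -0.0036 0 0 0 -0.8;0.0019 0.0012 -0.0045 0 0 0 -0.8;0.0023 0.0015 -0.0054 0 0 0 -0.8;0.0023 0.0015 -0.0054 0 0 0 -0.8;0.0023 0.0015 -0.0054 0 0 0 -0.8"

```text
time: 19.45
eef_pos: [0.4764, 0.2978, 0.1568]
ee_rot: [-2.8, -0.826, -0.704]
contact_force: [-0.5, -0.8, -2.6]
finger_gap: 0.0219
gripper_force: 30.0
```

```bash
python3 - <<'E'
from m import *
inhand(); orel("side")
o=get_obs(); print(((o["eef_pos"]-C0)@F).round(4),(F.T@o["contact_force"]).round(2))
E
```

```text
lid in tool C [ 0.0776  0.0002 -0.0015] n [-0.0228  0.0017  0.9997] 51221 x [0.039  0.1185] y [-0.0588  0.0588] (array([79.1, -0.1]), array([ 81.8, 119.6]), 1.2)
side [238. 326.] lid z 0.0292 n [0.0017 0.0043 1.    ] 4356 (array([4.2, 0.4]), array([119.5, 119.6]), 88.8) pct [[-53.2, -55.8], [63.5, 59.4]]
[-0.0941 -0.0005  0.0251] [-3.35  0.53 -1.11]
```

Set down flat: lid z is 29 mm in the grey frame, x = +4 mm, and the blade is free in the gap. I'll draw it out along the slope.

Emit:
move_arm:
  plan: "-0.003 -0.0019 -0.0018 0 0 0 -0.8;-0.0075 -0.0048 -0.0045 0 0 0 -0.8;-0.015 -0.0097 -0.0091 0 0 0 -0.8;-0.0225 -0.0145 -0.0136 0 0 0 -0.8;-0.03 -0.0194 -0.0181 0 0 0 -0.8;-0.0374 -0.0242 -0.0226 0 0 0 -0.8;-0.0449 -0.0291 -0.0272 0 0 0 -0.8;-0.0524 -0.0339 -0.0317 0 0 0 -0.8;-0.0599 -0.0387 -0.0362 0 0 0 -0.8;-0.0674 -0.0436 -0.0408 0 0 0 -0.8;-0.0749 -0.0484 -0.0453 0 0 0 -0.8;-0.0824 -0.0533 -0.0498 0 0 0 -0.8;-0.0899 -0.0581 -0.0543 0 0 0 -0.8;-0.0973 -0.0629 -0.0589 0 0 0 -0.8;-0.0973 -0.0629 -0.0589 0 0 0 -0.8"

```text
time: 21.42
eef_pos: [0.3782, 0.2346, 0.0974]
ee_rot: [-2.8, -0.825, -0.703]
contact_force: [0.8, 0.0, -1.7]
finger_gap: 0.0214
gripper_force: 30.0
```

```bash
python3 - <<'E'
from m import *
orel("side","side9"); im,W=shot("wrist"); blade()
# lay-down spot: between, heading ~.3 at front of robot; clear of yellows
o=get_obs(); print(o["contact_force"].round(2),o["qpos"].round(2))
for org,y in(([.50,.10,.06],.122),([.50,.10,.0],.122)): goal(org,y,.017,-1)
E
```

```text
side [238. 326.] lid z 0.0292 n [0.0014 0.0048 1.    ] 4379 (array([4.5, 0.7]), array([119.3, 119.4]), 89.1) pct [[-53.4, -56.0], [63.5, 59.3]]
blade in tool: n 16926 C [0.0807 0.0012 0.0214] nrm [-2.170e-02  9.000e-04  9.998e-01] x range [0.046 0.113] top expected z 0.019 tip world z [0.4868 0.3042 0.1414]
[ 1.64 -0.17 -1.07] [ 0.13 -0.01  2.36  0.57  0.39  0.64]
tcp [0.4619 0.0953 0.0814] shift [ 0.0824 -0.1395 -0.0168] turn [-0.1638  0.4518 -0.4428] 37.4
tcp [0.4619 0.0953 0.0214] shift [ 0.0824 -0.1395 -0.0768] turn [-0.1638  0.4518 -0.4428] 37.4
```

The blade is out and the case stayed put at x ≈ +4 mm. Now I'll lay the lifter back on its original free spot.

Emit:
move_arm:
  plan: "0 -0.015 0.002 0 0 0 -0.8;0 -0.045 0.008 0 0 0 -0.8;0 -0.075 0.015 0 0 0 -0.8;0 -0.1 0.02 0 0 0 -0.8;0.01 -0.115 0.02 -0.02 0.056 -0.055 -0.8;0.025 -0.13 0.02 -0.05 0.14 -0.138 -0.8;0.04 -0.139 0.02 -0.09 0.247 -0.243 -0.8;0.055 -0.139 0.02 -0.13 0.357 -0.35 -0.8;0.065 -0.139 0.015 -0.155 0.426 -0.42 -0.8;0.072 -0.139 0 -0.164 0.449 -0.443 -0.8;0.074 -0.139 -0.02 -0.164 0.449 -0.443 -0.8;0.074 -0.139 -0.04 -0.164 0.449 -0.443 -0.8;0.074 -0.139 -0.055 -0.164 0.449 -0.443 -0.8;0.074 -0.139 -0.065 -0.164 0.449 -0.443 -0.8;0.074 -0.139 -0.065 -0.164 0.449 -0.443 -0.8;0.074 -0.139 -0.065 -0.164 0.449 -0.443 -0.8"

```text
time: 23.52
eef_pos: [0.4537, 0.096, 0.0334]
ee_rot: [-3.135, -0.192, -0.032]
contact_force: [-0.5, 0.3, -1.5]
finger_gap: 0.0219
gripper_force: 30.0
```

```bash
python3 - <<'E'
from m import *
im,W=shot("wrist"); blade(); o=get_obs(); T=Ro.from_rotvec(o["ee_rot"]).as_matrix(); print(T.round(3),o["eef_pos"])
f=W[30:200,270:370].reshape(-1,3); C,n=plane(f[np.isfinite(f).all(1)]); print("blade world",C.round(4),n.round(4))
E
```

```text
blade in tool: n 16913 C [0.081  0.0009 0.0212] nrm [-0.0208 -0.      0.9998] x range [0.046 0.114] top expected z 0.019 tip world z [0.5862 0.1122 0.0141]
[[ 0.992  0.122  0.02 ]
 [ 0.122 -0.993  0.002]
 [ 0.02   0.001 -1.   ]] [0.453795   0.09594356 0.03357555]
blade world [0.5347 0.105  0.0141] [3.e-04 8.e-04 1.e+00]
```

Blade is level with its top at 14 mm, so 11 mm remain. I'll lower, release and rise.

Emit:
move_arm:
  plan: "0 0 -0.006 0 0 0 -0.8;0 0 -0.0095 0 0 0 -0.8;0 0 -0.0112 0 0 0 -0.8;0 0 -0.0112 0 0 0 -0.8;0 0 -0.0112 0 0 0 0;0 0 -0.0112 0 0 0 0.2;0 0 -0.0112 0 0 0 0.2;0 0 -0.0112 0 0 0 0.2;0 0 -0.0112 0 0 0 0.2;0 0 0.03 0 0 0 0.2;0 0 0.08 0 0 0 0.2;0 0 0.13 0 0 0 0.2;0 0 0.15 0 0 0 0.2;0 0 0.15 0 0 0 0.2"

```text
time: 25.32
eef_pos: [0.4542, 0.0959, 0.1845]
ee_rot: [-3.135, -0.192, -0.036]
contact_force: [-0.3, -0.4, 0.4]
finger_gap: 0.0557
gripper_force: 0.0
```

```bash
python3 - <<'E'
from m import *
orel("side"); im,W=load("side"); hsv=cv2.cvtColor(im,cv2.COLOR_RGB2HSV).astype(int); H,S,V=[hsv[...,i] for i in range(3)]
b=((H<5)|(H>175))&(S>180)&(V>60)&(W[...,2]>.03)&(W[...,2]<.06)&(W[...,1]>0)&(W[...,0]<.6); P=W[b];print("handle",b.sum(),rect(P),np.percentile(P[:,2],[5,50,95]).round(4))
b=(S<60)&(V>110)&(W[...,2]<.015)&(abs(W[...,0]-.535)<.06)&(abs(W[...,1]-.103)<.04); C,n=plane(W[b]); print("blade",b.sum(),C.round(4),n.round(4))
# grey visible shift: corner side face
c=im[150:470,130:480]; cv2.imwrite("pics/final.png",cv2.resize(c,(700,600))[...,::-1]); print(get_obs()["time"],get_obs()["finger_gap"])
E
```

```text
side [238. 326.] lid z 0.0292 n [0.0014 0.0049 1.    ] 4369 (array([4.5, 0.6]), array([120.8, 119.1]), 89.0) pct [[-53.7, -56.0], [63.5, 59.4]]
handle 507 (array([443.3,  96.5]), array([74.6, 23.7]), 6.3) [0.0312 0.0426 0.0451]
blade 1148 [0.5376 0.1091 0.0038] [0.0028 0.0033 1.    ]
25.375 0.055787213449823736
```

View pics/final.png

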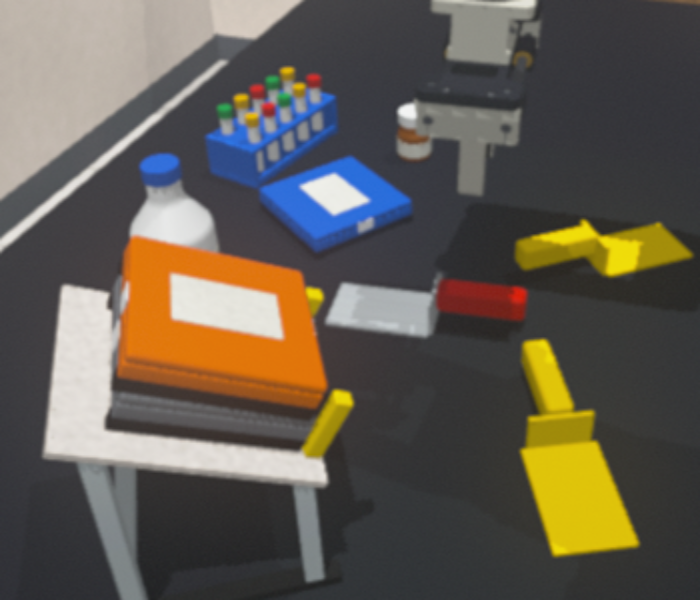

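The final view shows the orange case at (225,320) on the grey one, posts clear, the lifter flat at (425,305) and bystanders in place. I'll make a numeric check that grey and orange edges line up, using their visible side faces.

```bash
python3 - <<'E'
from m import *
im,W=load("side"); X=(W-C0)@F
for nm,lo,hi in(("grey body",-.019,-.003),("orange body",.012,.027)):
    b=(X[...,2]>lo)&(X[...,2]<hi)&(abs(X[...,1]-.06)<.006)&(abs(X[...,0])<.08)
    hsv=cv2.cvtColor(im,cv2.COLOR_RGB2HSV); b&=~((hsv[...,0]>22)&(hsv[...,0]<34)&(hsv[...,1]>150))
    print(nm,b.sum(),(np.percentile(X[b],[2,50,98],axis=0)*1000).round(1).tolist())
z=np.load("pics/scene.npz")
im,W=shot("scene"); X=(W-C0)@F   # uphill end faces seen from scene camera
for nm,lo,hi in(("grey",-.019,-.003),("orange",.012,.027)):
    b=(X[...,2]>lo)&(X[...,2]<hi)&(abs(X[...,0]-.062)<.012)&(abs(X[...,1])<.08)
    print(nm,b.sum(),(np.percentile(X[b],[2,50,98],axis=0)*1000).round(1).tolist())
E
```

```text
grey body 1040 [[-57.3, 57.2, -18.5], [6.0, 59.3, -10.9], [58.0, 60.9, -3.3]]
orange body 1066 [[-51.1, 56.2, 12.1], [11.2, 58.5, 19.5], [63.2, 60.6, 26.7]]
grey 379 [[53.9, -60.3, -18.5], [60.2, -6.8, -10.6], [64.2, 54.8, -3.2]]
orange 383 [[54.8, -62.4, 12.3], [64.1, -8.9, 19.6], [68.4, 53.0, 26.9]]
```

Offsets of orange against grey are about +5 mm along x and −1.5 mm along y, inside the 9 mm limit. Handing in.

```bash
python3 -c "
from bench import *
print(hand_in())"
```

```text
the job is handed in; nothing more can be done
None
```

The job is handed in with no verdict returned: by my last measurements the orange case rests flat on the grey one, about 5 mm uphill and 1.5 mm sideways (limit 9 mm), the lifter lies flat on the bench, and the bystanders look unmoved, though on the first set-down the case briefly caught on the rack's posts and had to be raised and re-placed.

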